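Load a fresh wire reel on the sprung feeder and hold it down

TASK

Change the reel on the solder-wire feeder: lift the empty white reel off the spindle and leave it in the empty black tray, then slide the full orange reel onto the spindle and press it down against the red sprung collar until it sits hard on the grey seat ring. Finish while holding it there: the program ends with the gripper still pressing the reel firmly onto the seat, without excessive force, so that I can fit the clip. Leave the blue reel, whose bore is too small, and everything else on the bench where it is.

Things in the scene. Friction and masses are not known exactly. Their poses are not given: they have to be found in the camera images.
- feeder: Wire feeder fixed to the bench: dark steel base 100 x 90 x 10 mm, upright brass spindle at its middle; near its +x edge a black wire guide (top 24 mm up) with a thin brass tube sticking out 27 mm. Origin: underside of the base, on the spindle axis; z up. Spindle 16 mm in diameter up to 74 mm above the bench, then tapering to 6 mm at its tip, 84 mm up.
- spindle_tip (a point): Tip of the spindle, on its axis, 84 mm above the bench.
- seat_top (a point): Centre of the top face of the grey seat ring, on the spindle axis, 30 mm above the bench.
- seat: Grey fixed seat ring of the feeder around the collar: outside diameter 48 mm, inside 34 mm, top face 30 mm above the bench: the hard stop for the reel. Origin on the spindle axis, 10 mm above the bench.
- collar (a joint): Travel (m) of the red sprung collar, 31 mm in diameter, round the spindle inside the seat ring: 0 when up, its top then 42 mm above the bench, 12 mm above the seat; grows as it is pressed down; 0.012 when flush with the seat ring. The spring pushes up with 4.5 N at 0, 9 N at 0.012. A reel's weight alone does not press it down.
- empty_reel: Empty white plastic reel with a grey core, about 40 g: two flanges 54 mm in diameter and 5 mm thick, core 36 mm in diameter, 40 mm high over all, bore 19 mm. It starts on the spindle, resting on the raised collar (its underside 42 mm above the bench). Origin: centre of its underside; z along its axis.
- full_reel: Full reel, silver wire with orange flanges, 130 to 250 g: in effect a cylinder 54 mm in diameter and 40 mm high with a 19 mm through bore. It starts upright on the bench. Origin: centre of its underside; z along its axis.
- blue_reel: Silver-wire reel with blue flanges, same outside size, bore only 10 mm: does not fit the spindle; to be left alone. Origin: centre of its underside.
- tray: Open black plastic tray fixed to the bench, 150 x 140 mm (x, y), 28 mm high, walls and floor 4 mm, empty: for the empty reel. Origin: centre of its underside.
- phone: Black phone, 150 x 72 x 9 mm, lying on the bench beyond the work area; leave alone. Origin: centre of its underside.
- screwdriver: Screwdriver 150 mm long, lying on the bench; leave alone.
- flux: Small bottle, 36 mm in diameter, 75 mm high; leave alone. Origin: centre of its underside.
- cleaner: Bottle, 48 mm in diameter, 110 mm high; leave alone. Origin: centre of its underside.
- tweezers: Steel tweezers, 120 mm long, flat on the bench; leave alone.
Mind the look-alikes: they are no part of the job. What is shaped like the tray but brown is not meant.

How it is judged:
By the outcome, as a careful person would: the job done as asked, in the order asked, and still so for the second after the job is handed in, while the arm keeps its last pose, push and grip.
It also fails if it takes over 61 s, if anything falls off the work surface, if the arm or the gripper's body presses on something with over 40 N, if the wrist force passes 120 N, or if a joint passes its speed limit or range.

ROBOT

A 6-joint arm with a two-finger parallel gripper is mounted at the origin on the work surface. World frame = base frame: x ahead of the robot, y to its left, z up, the work surface at z = 0. Lengths are in mm, angles in degrees, forces in N, time in s.
With the tool pointing down it reaches from about 300 to 850 mm from the base axis. Payload 4.2 kg.
Tool frame: the origin (TCP) lies midway between the tips of the shut fingers; the grasp point (between the pads) lies 19 mm behind it; z points along the fingers, y is the line along which they close (so a half turn about z gives the same grasp; the last joint's range is limited). The gripper opens to 91 mm and grips with 3 to 60 N. Pads are 32 mm wide; open, the fingers measure 118 mm over their backs; the gripper's body (76 mm by 178 mm) begins 60 mm behind the grasp point.
Start: joints at [69.328, 18.312, 89.639, -0, 72.044, -1.146], TCP at [192.192, 541.946, 213.976] pointing down, gripper open.
Joint ranges: [-177.97, 177.97], [-48.28, 115.42], [12.27, 149.76], [-77.06, 257.06], [2.81, 150.46], [-146.56, 146.56]. Speed limits (degrees/s): [147.25, 147.25, 180, 180, 180, 180].

INTERFACE

Orientations are given as [roll, pitch, yaw] about the fixed x, y, z axes, in that order (R = Rz(yaw) Ry(pitch) Rx(roll)).
In Python, from workcell import state, grab_frame, camera_model, job_done gives the robot as it stands.
- The arm moves only by the shell command python3 -m pendant [OPENING] [FORCE], which reads ROWS from standard input. ROWS is one flat JSON list of numbers that holds 1 to 8 rows one after another, with no inner brackets; each row has 6 numbers: dx, dy, dz in shares of the most that a row can go, 1 being 50 mm, then a rotation vector rx, ry, rz in shares of 90 degrees (1.0 is 90 degrees); each row shifts and turns the commanded pose from where the row before left it, along the tool's axes as they then stand; what a row does not reach is not made up. A row lasts 1/10 s, in which the tool goes at most 50 mm and 8.59 degrees, less where a joint would pass 70% of its speed; a pose out of reach is approached as far as the arm can. OPENING is the finger opening in mm, set as the command begins (- or left out keeps the last). The fingers move at their own pace and stop on an object; FORCE is the grip in N (left out, the last holds). Time passes only in rows, so rows that do not move let the fingers close. It prints the time, the measured TCP pose, the force, the opening and the grip force at its end. No shift or turn number may pass 1 either way. Input that does not fit is refused with a message, and nothing moves.
- state(): the state, without advancing time (a new reading comes with each control period).
- grab_frame(name): name is "side" or "top"; returns the picture (420x560x3 uint8, blue, green, red); there is no depth.
- camera_model(name): a dict with "fx", "fy", "cx", "cy" (pixels), "T" (4x4, takes a point from camera to world coordinates). Camera axes: x right, y up, looking along -z (the intrinsics and any distortion apply to the point x, -y, -z); pixel columns grow to the right and rows downward; lengths in mm; the calibration is good to about 2 mm. A picture is of the moment at which its call begins. camera_model takes no time and is no camera call.
- job_done(): hands the job in; it is judged then, once.
The state is a dict: "time_s": time; "qpos": joint angles; "qvel": joint speeds; "effort": joint torques, N m; "ee_pos": TCP position; "ee_rot": TCP orientation; "force": force on the tool from outside, world axes, zero at the start; "torque": the same for the moment, N m; "gripper_width": finger opening in mm; "gripper_force": force on a finger pad.
Only numpy, scipy, OpenCV 4.12 (cv2) and the standard library are available. Lean on these libraries where they do the work, as an engineer would, in place of code of your own. Each camera call takes 0.05 s, during which the arm holds its last target. There are 200 camera calls.

## Working session

There is one attempt and no reset: what is moved stays moved. The work goes in short steps, Python scripts to look and compute and a shell command to move; the robot and the scene stay as the last step left them, time stands still between calls to the robot, and variables do not carry over. Pictures are saved under pics/ and viewed, at most 10 in all, crops included, and the job is handed in when it is done.

```bash
ls; mkdir -p pics; python3 - <<'E'
from workcell import *
import cv2
for n in("top","side"):
    cv2.imwrite(f"pics/{n}0.png",grab_frame(n)); m=camera_model(n); print(m)
print(state())
E
```

```text
pics
{'fx': 426.58433163703387, 'fy': 426.58433163703387, 'cx': 279.7370941354345, 'cy': 211.461130832261, 'T': array([[ 2.38078107e-02,  9.97422690e-01, -6.76843101e-02,
         4.27494515e+02],
       [-9.99596288e-01,  2.48004639e-02,  1.38635707e-02,
         6.21000235e+00],
       [ 1.55064423e-02,  6.73269238e-02,  9.97610463e-01,
         1.21578431e+03],
       [ 0.00000000e+00,  0.00000000e+00,  0.00000000e+00,
         1.00000000e+00]])}
{'fx': 385.1867975433082, 'fy': 385.1867975433082, 'cx': 281.0722316377203, 'cy': 209.3020783568778, 'T': array([[ 9.49640786e-01,  2.34750998e-01, -2.07543601e-01,
         2.57734720e+02],
       [-3.13052328e-01,  6.82395606e-01, -6.60556187e-01,
        -7.17695485e+02],
       [-1.34393827e-02,  6.92263104e-01,  7.21520046e-01,
         8.83426534e+02],
       [ 0.00000000e+00,  0.00000000e+00,  0.00000000e+00,
         1.00000000e+00]])}
{'time_s': 0.1, 'qpos': array([ 6.93269108e+01,  1.83469335e+01,  8.96997819e+01, -5.85884261e-04,
        7.20434661e+01, -1.14767760e+00]), 'qvel': array([ 0.08190165, -0.08885413, -0.14108023, -0.06851726, -0.01662094,
        0.0337166 ]), 'effort': array([ 3.58045627e-04, -4.13334632e+01, -2.32510900e+01,  7.27578322e-02,
        4.22143936e-02, -5.31575756e-05]), 'ee_pos': array([192.03811756, 541.50231002, 213.21234443]), 'ee_rot': array([-1.79909825e+02, -1.24933294e-03,  1.60474768e+02]), 'force': array([-0.89691204,  0.28703273, -0.02637756]), 'torque': array([-0.02635263,  0.02534726,  0.02263881]), 'gripper_force': 0.0, 'gripper_width': 91.79593686576438}
```

View pics/top0.png

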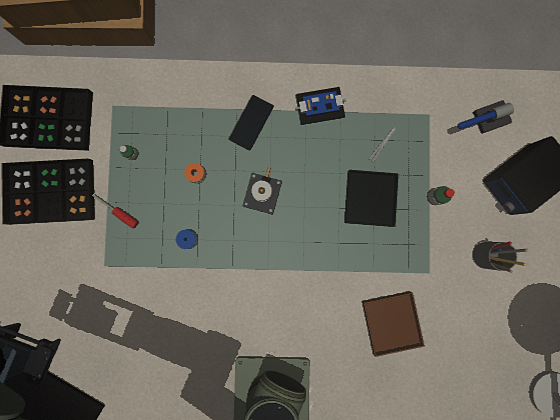

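View pics/side0.png

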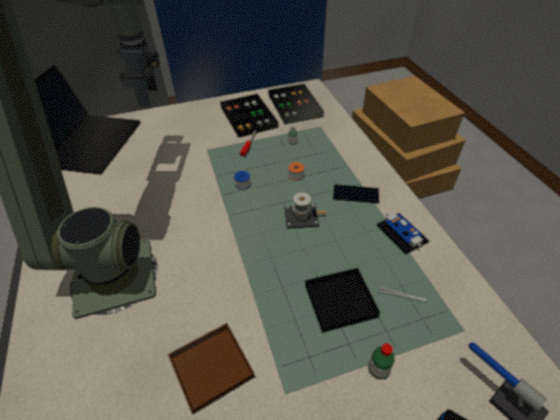

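Top view: empty reel on the feeder at about (262,190), orange reel (195,173), blue (186,239), black tray (371,198), brown decoy (393,323). The side view agrees: white (302,202), orange (296,171), tray (342,299). Next I'll measure these in both cameras.

```bash
cat > h.py <<'E'
import numpy as np, cv2
from workcell import *
def ray(n,u,v):
    m=camera_model(n);T=np.array(m["T"])
    d=T[:3,:3]@np.array([(u-m["cx"])/m["fx"],-(v-m["cy"])/m["fy"],-1]);return T[:3,3],d
def atz(n,u,v,z):
    o,d=ray(n,u,v);return (o+d*(z-o[2])/d[2]).round(1)
def proj(n,p):
    m=camera_model(n);T=np.array(m["T"]);c=T[:3,:3].T@(np.array(p,float)-T[:3,3])
    return m["cx"]+m["fx"]*c[0]/-c[2], m["cy"]+m["fy"]*c[1]/c[2]
def blobs(n,lo,hi,roi,img=None):
    i=grab_frame(n) if img is None else img
    x0,y0,x1,y1=roi
    k=cv2.inRange(cv2.cvtColor(i[y0:y1,x0:x1],cv2.COLOR_BGR2HSV),np.array(lo),np.array(hi))
    c,_=cv2.findContours(k,cv2.RETR_EXTERNAL,cv2.CHAIN_APPROX_NONE)
    c=max(c,key=cv2.contourArea)+np.array([x0,y0])
    return c
E
python3 - <<'E'
from h import *
t=cv2.imread("pics/top0.png");s=cv2.imread("pics/side0.png")
def rep(nm,n,img,lo,hi,roi,z):
    c=blobs(n,lo,hi,roi,img);(u,v),(w,h),a=cv2.fitEllipse(c);r=cv2.minAreaRect(c)
    x,y,ww,hh=cv2.boundingRect(c)
    print(nm,n,np.round([u,v,w,h],1),"rect",np.round(r[0],1),np.round(r[1],1),round(r[2],1),"bb",x,y,ww,hh,"xy@z",atz(n,u,v,z),atz(n,*r[0],z))
rep("orange","top",t,(3,140,100),(20,255,255),(175,150,215,195),40)
rep("orange","side",s,(3,140,100),(20,255,255),(280,155,312,190),40)
rep("white","top",t,(0,0,150),(180,50,255),(240,170,285,215),82)
rep("white","side",s,(0,0,150),(180,50,255),(285,185,320,225),82)
rep("tray","top",t,(0,0,0),(180,255,45),(335,160,410,240),28)
rep("base","top",t,(0,0,0),(180,255,100),(235,165,290,222),10)
rep("blue","top",t,(100,120,60),(125,255,255),(165,220,210,260),40)
a=cv2.resize(t[160:222,180:300],None,fx=6.5,fy=6.5,interpolation=cv2.INTER_CUBIC)[:300,:780]
a=cv2.resize(t[150:220,180:300],(514,300),interpolation=cv2.INTER_CUBIC)
b=cv2.resize(s[155:235,275:351],(285,300),interpolation=cv2.INTER_CUBIC)
cv2.imwrite("pics/c1.png",np.hstack([a,b]))
E
```

```text
orange top [194.  172.1  18.3  18.5] rect [194. 172.] [18. 18.] 90.0 bb 185 163 19 19 xy@z [610.8 230.1  40. ] [610.9 230.1  40. ]
orange side [295.9 167.3   9.3  14.4] rect [296.  167.5] [ 9. 14.] 90.0 bb 289 163 15 10 xy@z [609.5 225.2  40. ] [609.5 224.3  40. ]
white top [261.  190.2  18.5  18.8] rect [261.  190.5] [19. 18.] 90.0 bb 252 181 19 20 xy@z [560.2  41.8  82. ] [559.3  41.8  82. ]
white side [301.9 198.3   9.5  14.4] rect [302.  198.5] [ 9. 14.] 90.0 bb 295 194 15 10 xy@z [560.6  38.7  82. ] [560.7  37.9  82. ]
tray top [371.1 197.9  58.   62. ] rect [371.2 197.9] [50.8 53.6] 4.1 bb 345 170 53 57 xy@z [ 552.5 -265.8   28. ] [ 552.6 -266.    28. ]
base top [261.8 193.   36.9  41.3] rect [261.9 192.5] [32.5 36.9] 15.3 bb 242 171 40 44 xy@z [560.6  41.6  10. ] [562.1  41.5  10. ]
blue top [185.1 239.   18.2  18.7] rect [185. 239.] [18. 18.] 90.0 bb 176 230 19 19 xy@z [425.3 247.4  40. ] [425.2 247.7  40. ]
```

View pics/c1.png

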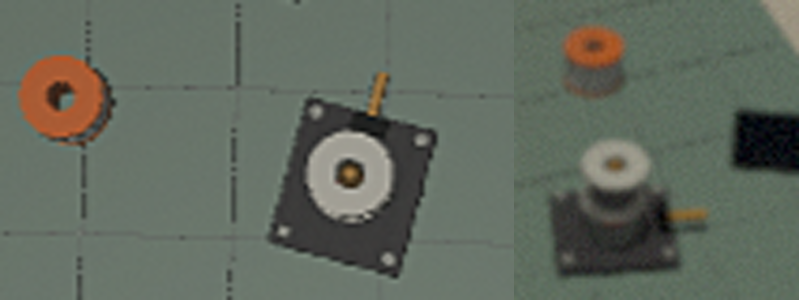

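The crops show the orange reel upright and the white reel on the spindle. The guide and tube point along about +x, −14°, so the current closing line at about 70° clears the guide.

```bash
cat >> h.py <<'E'
from scipy.spatial.transform import Rotation as R
def rel(x,y,z,yaw=None):
    s=state();r=R.from_euler('xyz',s["ee_rot"],degrees=True)
    g=r if yaw is None else R.from_euler('xyz',[180,0,yaw],degrees=True)
    print("d",r.inv().apply(np.array([x,y,z])-s["ee_pos"]).round(1),"rot",(r.inv()*g).as_rotvec(degrees=True).round(2),
     "pos",s["ee_pos"].round(1),s["ee_rot"].round(2),"F",s["force"].round(1),"w",round(s["gripper_width"],1),"t",s["time_s"])
E
python3 -c "
from h import *
rel(560.3,41,150,160.47)"
```

```text
d [-514.4 -348.5   63.7] rot [-0.09 -0.    0.  ] pos [192.  541.5 213.2] [-179.91   -0.    160.47] F [-0.9  0.3 -0. ] w 91.8 t 0.1
```

The rows are not in the units I measure in: shifts go in shares of 50 mm and turns go in shares of 90 degrees. I convert before sending: -32 mm is -0.64, -22 mm is -0.44.

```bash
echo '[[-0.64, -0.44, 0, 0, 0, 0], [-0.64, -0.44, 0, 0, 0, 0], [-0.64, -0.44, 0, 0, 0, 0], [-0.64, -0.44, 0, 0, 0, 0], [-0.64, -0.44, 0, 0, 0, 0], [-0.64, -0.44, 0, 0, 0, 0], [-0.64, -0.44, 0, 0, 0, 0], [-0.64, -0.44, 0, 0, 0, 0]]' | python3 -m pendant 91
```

```text
refused: ROWS must be one flat list, 6 numbers to a row, no inner brackets. Nothing was moved.
```

I used the wrong layout. The manual says one flat list, 6 numbers to a row, no inner brackets; once more.

```bash
echo '[-0.64, -0.44, 0, 0, 0, 0, -0.64, -0.44, 0, 0, 0, 0, -0.64, -0.44, 0, 0, 0, 0, -0.64, -0.44, 0, 0, 0, 0, -0.64, -0.44, 0, 0, 0, 0, -0.64, -0.44, 0, 0, 0, 0, -0.64, -0.44, 0, 0, 0, 0, -0.64, -0.44, 0, 0, 0, 0]' | python3 -m pendant 91 | tail -3; echo '[-0.64, -0.44, 0.1, 0, 0, 0, -0.64, -0.44, 0.2, 0, 0, 0, -0.64, -0.44, 0.2, 0, 0, 0, -0.64, -0.44, 0.2, 0, 0, 0, -0.64, -0.44, 0.2, 0, 0, 0, -0.64, -0.44, 0.2, 0, 0, 0, -0.64, -0.44, 0.1, 0, 0, 0, -0.64, 0, 0, 0, 0, 0]' | python3 -m pendant | tail -3;echo '[0, 0, 0, 0, 0, 0, 0, 0, 0, 0, 0, 0, 0, 0, 0, 0, 0, 0]' | python3 -m pendant; python3 -c "
from h import *
rel(560.3,41,44,160.47)"
```

```text
force: [0.2, 0.7, 0.7]
gripper_width: 91.2
gripper_force: 0.0
force: [0.5, 0.1, 0.2]
gripper_width: 90.9
gripper_force: 0.0
time_s: 2.0
ee_pos: [563.4, 60.2, 153.6]
ee_rot: [-180.0, -0.1, 160.5]
force: [-0.3, 0.6, 0.6]
gripper_width: 91.2
gripper_force: 0.0
d [ -3.7 -19.1 109.6] rot [-0.02 -0.08  0.03] pos [563.4  60.2 153.6] [-1.7998e+02 -8.0000e-02  1.6050e+02] F [-0.3  0.6  0.6] w 91.2 t 2.0
```

Converted, 20 mm is 0.4, -19 mm is -0.38.

```bash
echo '[-0.074, -0.38, 0, 0, 0, 0, 0, 0, 0.4, 0, 0, 0, 0, 0, 0.4, 0, 0, 0, 0, 0, 0.4, 0, 0, 0, 0, 0, 0.4, 0, 0, 0, 0, 0, 0.4, 0, 0, 0, 0, 0, 0.18, 0, 0, 0, 0, 0, 0, 0, 0, 0]' | python3 -m pendant ; echo '[0, 0, 0, 0, 0, 0, 0, 0, 0, 0, 0, 0]' | python3 -m pendant; python3 -c "
from h import *
rel(560.3,41,44)
for n in('top','side'): cv2.imwrite(f'pics/{n}1.png',grab_frame(n))
t=cv2.imread('pics/top1.png');s=cv2.imread('pics/side1.png')
cv2.imwrite('pics/c2.png',np.hstack([cv2.resize(t[150:240,215:315],(400,360),interpolation=2),cv2.resize(s[120:220,250:361],(400,360),interpolation=2)]))"
```

```text
time_s: 2.8
ee_pos: [560.2, 41.2, 44.1]
ee_rot: [-179.9, -0.1, 160.5]
force: [0.4, 0.4, -0.8]
gripper_width: 91.0
gripper_force: 0.0
time_s: 3.0
ee_pos: [562.3, 40.9, 46.1]
ee_rot: [179.9, 0.1, 160.5]
force: [-0.1, -0.7, -0.2]
gripper_width: 91.0
gripper_force: 0.0
d [ 2.  -0.6  2.1] rot [0. 0. 0.] pos [562.3  40.9  46.1] [1.7994e+02 1.2000e-01 1.6049e+02] F [-0.1 -0.7 -0.2] w 91.0 t 3.0
```

View pics/c2.png

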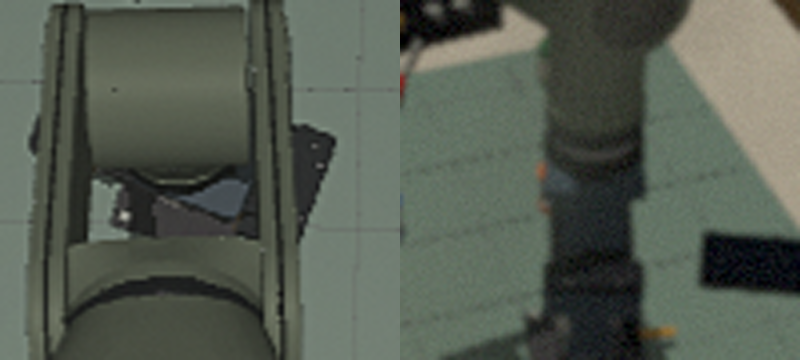

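The arm hides the grasp in both views. I'll close gently and read the width and lateral force instead.

```bash
echo '[0, 0, 0, 0, 0, 0, 0, 0, 0, 0, 0, 0, 0, 0, 0, 0, 0, 0, 0, 0, 0, 0, 0, 0, 0, 0, 0, 0, 0, 0]' | python3 -m pendant 40 8;echo '[0, 0, 0, 0, 0, 0, 0, 0, 0, 0, 0, 0, 0, 0, 0, 0, 0, 0, 0, 0, 0, 0, 0, 0]' | python3 -m pendant
```

```text
time_s: 3.6
ee_pos: [561.6, 40.6, 44.9]
ee_rot: [180.0, -0.0, 160.5]
force: [-0.7, -0.1, -0.2]
gripper_width: 53.7
gripper_force: 0.3
time_s: 4.0
ee_pos: [561.6, 40.6, 44.9]
ee_rot: [180.0, -0.0, 160.5]
force: [0.1, -0.1, -0.2]
gripper_width: 52.9
gripper_force: 8.0
```

Converted, -10 mm is -0.2, -8 mm is -0.16.

```bash
echo '[0, 0, 0, 0, 0, 0, 0, 0, -0.08, 0, 0, 0, 0, 0, -0.16, 0, 0, 0, 0, 0, -0.2, 0, 0, 0, 0, 0, -0.2, 0, 0, 0, 0, 0, -0.2, 0, 0, 0, 0, 0, -0.2, 0, 0, 0, 0, 0, -0.2, 0, 0, 0]' | python3 -m pendant 40 15;echo '[0, 0, -0.3, 0, 0, 0, 0, 0, -0.3, 0, 0, 0, 0, 0, -0.3, 0, 0, 0, 0, 0, 0, 0, 0, 0, 0, 0, 0, 0, 0, 0]' | python3 -m pendant; python3 -c "
from h import *
rel(552.5,-265.9,110)"
```

```text
time_s: 4.8
ee_pos: [561.7, 40.7, 108.0]
ee_rot: [180.0, 0.0, 160.5]
force: [-0.3, -0.5, -1.0]
gripper_width: 52.5
gripper_force: 15.0
time_s: 5.3
ee_pos: [561.5, 40.6, 152.1]
ee_rot: [180.0, 0.0, 160.5]
force: [-1.3, -0.3, -0.3]
gripper_width: 52.7
gripper_force: 15.0
d [ -94.  -291.9   42. ] rot [0. 0. 0.] pos [561.5  40.6 152.1] [1.7999e+02 1.0000e-02 1.6047e+02] F [-1.3 -0.3 -0.3] w 52.7 t 5.3
```

Converted, -29 mm is -0.58, -14 mm is -0.28.

```bash
echo '[-0.1, -0.28, 0, 0, 0, 0, -0.18, -0.58, 0, 0, 0, 0, -0.18, -0.58, 0, 0, 0, 0, -0.18, -0.58, 0, 0, 0, 0, -0.18, -0.58, 0, 0, 0, 0, -0.18, -0.58, 0, 0, 0, 0, -0.18, -0.58, 0, 0, 0, 0, -0.18, -0.58, 0, 0, 0, 0]' | python3 -m pendant | tail -1;echo '[-0.18, -0.58, 0, 0, 0, 0, -0.18, -0.58, 0, 0, 0, 0, -0.1, -0.3, 0, 0, 0, 0, -0.06, -0.04, 0.3, 0, 0, 0, 0, 0, 0.4, 0, 0, 0, 0, 0, 0.1, 0, 0, 0, 0, 0, 0, 0, 0, 0, 0, 0, 0, 0, 0, 0]' | python3 -m pendant; python3 -c "
from h import *
rel(552.5,-265.9,9,160.47)
for n in('top','side'): cv2.imwrite(f'pics/{n}2.png',grab_frame(n))
t=cv2.imread('pics/top2.png');s=cv2.imread('pics/side2.png')
cv2.imwrite('pics/c3.png',np.vstack([np.hstack([cv2.resize(t[165:225,230:297],(400,360),interpolation=2),cv2.resize(s[175:247,275:355],(400,360),interpolation=2)]),np.hstack([cv2.resize(t[130:250,300:500],(400,240),interpolation=2),cv2.resize(s[210:330,250:450],(400,240),interpolation=2)])]))"
```

```text
gripper_force: 15.0
time_s: 6.9
ee_pos: [552.9, -265.3, 112.1]
ee_rot: [180.0, 0.0, 160.5]
force: [-1.1, -0.2, -0.5]
gripper_width: 52.5
gripper_force: 15.0
d [  0.2  -0.7 103.1] rot [0.01 0.01 0.06] pos [ 552.9 -265.3  112.1] [1.7999e+02 1.0000e-02 1.6053e+02] F [-1.1 -0.2 -0.5] w 52.5 t 6.9
```

View pics/c3.png

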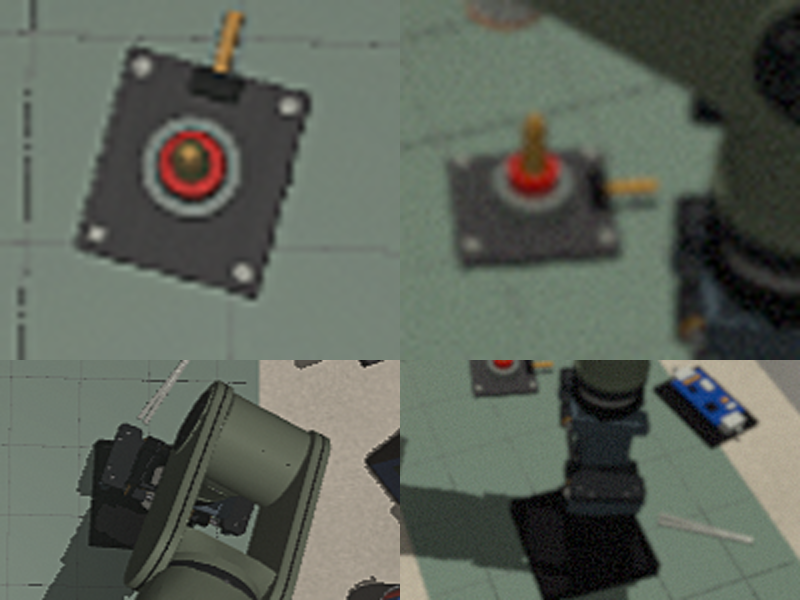

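The collar is bare, so the empty reel came off cleanly, and the gripper is over the black tray. I'll lower it in.

Converted, 20 mm is 0.4, 15 mm is 0.3.

```bash
echo '[0, 0, 0.3, 0, 0, 0, 0, 0, 0.4, 0, 0, 0, 0, 0, 0.4, 0, 0, 0, 0, 0, 0.4, 0, 0, 0, 0, 0, 0.3, 0, 0, 0, 0, 0, 0.16, 0, 0, 0, 0, 0, 0.06, 0, 0, 0, 0, 0, 0, 0, 0, 0]' | python3 -m pendant ; echo '[0, 0, 0.03, 0, 0, 0, 0, 0, 0, 0, 0, 0, 0, 0, 0, 0, 0, 0]' | python3 -m pendant; python3 - <<'E'
from h import *
t=cv2.imread("pics/top2.png");s=cv2.imread("pics/side2.png")
for n,i,roi in(("top",t,(245,175,280,215)),("side",s,(285,195,320,225))):
    x0,y0,x1,y1=roi;h=cv2.cvtColor(i[y0:y1,x0:x1],cv2.COLOR_BGR2HSV)
    k=cv2.inRange(h,(0,130,60),(7,255,255))|cv2.inRange(h,(172,130,60),(180,255,255))
    c=cv2.convexHull(cv2.findNonZero(k))+np.array([x0,y0]);(u,v),a,b=cv2.fitEllipse(c);x,y,w,hh=cv2.boundingRect(c)
    print(n,u,v,a,atz(n,u,v,42),x,y,w,hh)
E
```

```text
time_s: 7.8
ee_pos: [553.0, -266.1, 11.3]
ee_rot: [-180.0, 0.0, 160.5]
force: [0.5, -0.1, -0.4]
gripper_width: 52.5
gripper_force: 15.0
time_s: 8.1
ee_pos: [552.9, -266.1, 10.0]
ee_rot: [-180.0, 0.1, 160.5]
force: [0.1, 0.2, -0.1]
gripper_width: 52.4
gripper_force: 15.0
top 261.7027282714844 192.03114318847656 (10.632245063781738, 10.874418258666992) [559.7  41.   42. ] 257 187 11 11
side 301.18408203125 208.70919799804688 (9.396583557128906, 9.987098693847656) [558.2  35.2  42. ] 297 206 10 8
```

Converted, 1.5 mm is 0.03, 1 mm is 0.02.

```bash
echo '[0, 0, 0.03, 0, 0, 0, 0, 0, 0.02, 0, 0, 0, 0, 0, 0, 0, 0, 0, 0, 0, 0, 0, 0, 0]' | python3 -m pendant|grep -E "pos|force"; echo '[0, 0, 0.01, 0, 0, 0, 0, 0, 0, 0, 0, 0]' | python3 -m pendant|grep -E "pos|force"
```

```text
ee_pos: [552.6, -266.0, 6.9]
force: [-0.1, -0.1, 0.9]
gripper_force: 15.0
ee_pos: [552.7, -266.0, 6.9]
force: [-1.3, 0.7, 3.1]
gripper_force: 15.0
```

Contact with the floor. Release with a moderate opening and go up.

Converted, -30 mm is -0.6, -25 mm is -0.5.

```bash
echo '[0, 0, 0, 0, 0, 0, 0, 0, 0, 0, 0, 0, 0, 0, 0, 0, 0, 0, 0, 0, 0, 0, 0, 0, 0, 0, 0, 0, 0, 0]' | python3 -m pendant 76|tail -2; echo '[0, 0, -0.1, 0, 0, 0, 0, 0, -0.3, 0, 0, 0, 0, 0, -0.5, 0, 0, 0, 0, 0, -0.6, 0, 0, 0, 0, 0, -0.6, 0, 0, 0, 0, 0, -0.6, 0, 0, 0, 0, 0, -0.2, 0, 0, 0, 0, 0, 0, 0, 0, 0]' | python3 -m pendant 76; python3 -c "
from h import *
rel(610.8,230.1,150,160.47)"
```

```text
gripper_width: 76.1
gripper_force: 0.0
time_s: 10.0
ee_pos: [553.3, -266.4, 153.0]
ee_rot: [-180.0, 0.2, 160.5]
force: [-0.4, 0.2, -0.7]
gripper_width: 76.0
gripper_force: 0.0
d [111.8 487.1   2.4] rot [-0.02  0.2   0.  ] pos [ 553.3 -266.4  153. ] [-179.98    0.2   160.47] F [-0.4  0.2 -0.7] w 76.0 t 10.0
```

Converted, 35 mm is 0.7, 17 mm is 0.34.

```bash
echo '[0.08, 0.34, 0, 0, 0, 0, 0.16, 0.7, 0, 0, 0, 0, 0.16, 0.7, 0, 0, 0, 0, 0.16, 0.7, 0, 0, 0, 0, 0.16, 0.7, 0, 0, 0, 0, 0.16, 0.7, 0, 0, 0, 0, 0.16, 0.7, 0, 0, 0, 0, 0.16, 0.7, 0, 0, 0, 0]' | python3 -m pendant 91|tail -1; echo '[0.16, 0.7, 0, 0, 0, 0, 0.16, 0.7, 0, 0, 0, 0, 0.16, 0.7, 0, 0, 0, 0, 0.16, 0.7, 0, 0, 0, 0, 0.16, 0.7, 0, 0, 0, 0, 0.16, 0.7, 0, 0, 0, 0, 0.16, 0.7, 0, 0, 0, 0, 0.08, 0.3, 0, 0, 0, 0]' | python3 -m pendant |tail -1;echo '[0, 0, 0, 0, 0, 0, 0, 0, 0, 0, 0, 0]' | python3 -m pendant ; python3 -c "
from h import *
rel(610.8,230.1,55,160.47)
s=grab_frame('side');t=grab_frame('top')
cv2.imwrite('pics/c4.png',np.hstack([cv2.resize(t[150:250,320:420],(400,400),interpolation=2),cv2.resize(s[260:340,300:380],(400,400),interpolation=2)]))"
```

```text
gripper_force: 0.0
gripper_force: 0.0
time_s: 11.8
ee_pos: [612.9, 265.4, 150.2]
ee_rot: [-179.9, -0.1, 160.5]
force: [0.8, -0.4, -0.1]
gripper_width: 91.1
gripper_force: 0.0
d [ -9.9 -33.7  95.3] rot [-0.14 -0.1   0.03] pos [612.9 265.4 150.2] [-1.7986e+02 -1.0000e-01  1.6050e+02] F [ 0.8 -0.4 -0.1] w 91.1 t 11.8
```

View pics/c4.png

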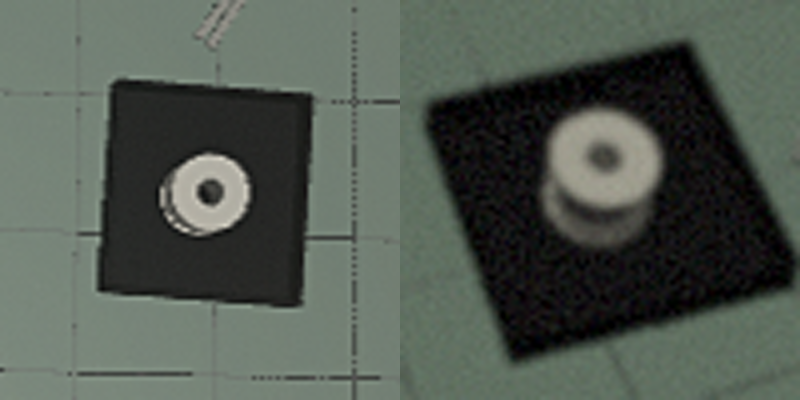

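The white reel stands upright in the middle of the black tray. Now the orange reel.

Converted, 25 mm is 0.5, 20 mm is 0.4.

```bash
echo '[-0.1, -0.34, 0, 0, 0, 0, -0.1, -0.34, 0, 0, 0, 0, 0, 0, 0.3, 0, 0, 0, 0, 0, 0.5, 0, 0, 0, 0, 0, 0.5, 0, 0, 0, 0, 0, 0.4, 0, 0, 0, 0, 0, 0, 0, 0, 0, 0, 0, 0, 0, 0, 0]' | python3 -m pendant|grep -E "pos|for" ; python3 -c "
from h import *
rel(610.8,230.1,7,160.47)"
```

```text
ee_pos: [612.3, 229.2, 67.0]
force: [-0.9, 0.2, 0.1]
gripper_force: 0.0
d [ 1.7  0.4 60. ] rot [-0.    0.01 -0.09] pos [612.3 229.2  67. ] [-1.8000e+02  1.0000e-02  1.6038e+02] F [-0.9  0.2  0.1] w 91.2 t 12.7
```

Converted, 20 mm is 0.4, 15 mm is 0.3.

```bash
echo '[0.034, 0, 0.2, 0, 0, 0, 0, 0, 0.4, 0, 0, 0, 0, 0, 0.3, 0, 0, 0, 0, 0, 0.2, 0, 0, 0, 0, 0, 0.1, 0, 0, 0, 0, 0, 0, 0, 0, 0, 0, 0, 0, 0, 0, 0, 0, 0, 0, 0, 0, 0]' | python3 -m pendant|grep -E "pos|for" ;echo '[0, 0, 0, 0, 0, 0, 0, 0, 0, 0, 0, 0, 0, 0, 0, 0, 0, 0, 0, 0, 0, 0, 0, 0, 0, 0, 0, 0, 0, 0, 0, 0, 0, 0, 0, 0, 0, 0, 0, 0, 0, 0, 0, 0, 0, 0, 0, 0]' | python3 -m pendant 40 8;echo '[0, 0, 0, 0, 0, 0, 0, 0, 0, 0, 0, 0, 0, 0, 0, 0, 0, 0]' | python3 -m pendant 40 50
```

```text
ee_pos: [611.0, 231.6, 7.2]
force: [-1.0, 0.1, -0.0]
gripper_force: 0.0
time_s: 14.3
ee_pos: [610.4, 231.2, 6.5]
ee_rot: [-180.0, -0.0, 160.5]
force: [0.5, 0.2, 0.4]
gripper_width: 53.8
gripper_force: 8.0
time_s: 14.6
ee_pos: [610.3, 231.2, 6.5]
ee_rot: [-180.0, -0.0, 160.5]
force: [-1.4, -1.1, 0.5]
gripper_width: 53.6
gripper_force: 50.0
```

Converted, -25 mm is -0.5, -20 mm is -0.4.

```bash
echo '[0, 0, -0.1, 0, 0, 0, 0, 0, -0.3, 0, 0, 0, 0, 0, -0.5, 0, 0, 0, 0, 0, -0.5, 0, 0, 0, 0, 0, -0.5, 0, 0, 0, 0, 0, -0.4, 0, 0, 0, 0, 0, 0, 0, 0, 0, 0, 0, 0, 0, 0, 0]' | python3 -m pendant; python3 -c "
from h import *
rel(560,41.3,115,160.47)"
```

```text
time_s: 15.4
ee_pos: [610.4, 231.4, 121.9]
ee_rot: [180.0, 0.0, 160.5]
force: [-0.1, -1.0, -2.2]
gripper_width: 53.0
gripper_force: 50.0
d [ -16.1 -196.     6.8] rot [0.04 0.03 0.01] pos [610.4 231.4 121.9] [1.7996e+02 3.0000e-02 1.6048e+02] F [-0.1 -1.  -2.2] w 53.0 t 15.4
```

Converted, -28 mm is -0.56, -24 mm is -0.48.

```bash
echo '[-0.04, -0.24, 0, 0, 0, 0, -0.04, -0.56, 0, 0, 0, 0, -0.04, -0.56, 0, 0, 0, 0, -0.04, -0.56, 0, 0, 0, 0, -0.04, -0.56, 0, 0, 0, 0, -0.04, -0.56, 0, 0, 0, 0, -0.04, -0.48, 0, 0, 0, 0, -0.04, -0.28, 0, 0, 0, 0]' | python3 -m pendant|tail -1;echo '[0, -0.12, 0.14, 0, 0, 0, 0, 0, 0, 0, 0, 0, 0, 0, 0, 0, 0, 0, 0, 0, 0, 0, 0, 0]' | python3 -m pendant; python3 -c "
from h import *
rel(560,41.3,115,160.47)
s=grab_frame('side');t=grab_frame('top')
cv2.imwrite('pics/side5.png',s)
cv2.imwrite('pics/c5.png',np.hstack([cv2.resize(t[150:250,210:310],(400,400),interpolation=2),cv2.resize(s[155:235,265:345],(400,400),interpolation=2)]))"
```

```text
gripper_force: 50.0
time_s: 16.6
ee_pos: [560.3, 42.1, 114.3]
ee_rot: [180.0, -0.0, 160.5]
force: [-0.0, 0.4, -1.3]
gripper_width: 53.2
gripper_force: 50.0
d [ 0.  -0.8 -0.7] rot [ 0.02 -0.    0.06] pos [560.3  42.1 114.3] [179.98  -0.   160.53] F [-0.   0.4 -1.3] w 53.2 t 16.6
```

View pics/c5.png

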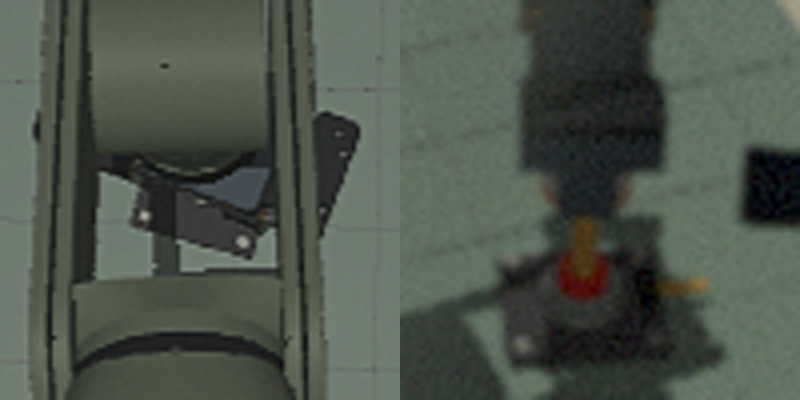

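The reel sits right over the spindle in the side view (reel about x=586, spindle about x=584). I'll descend slowly and watch the force.

```bash
echo '[0, -0.016, 0.16, 0, 0, 0, 0, 0, 0.2, 0, 0, 0, 0, 0, 0.08, 0, 0, 0, 0, 0, 0.04, 0, 0, 0, 0, 0, 0.04, 0, 0, 0, 0, 0, 0, 0, 0, 0]' | python3 -m pendant|grep -E "pos|for"; echo '[0, 0, 0.04, 0, 0, 0, 0, 0, 0.04, 0, 0, 0, 0, 0, 0, 0, 0, 0]' | python3 -m pendant|grep -E "pos|for"; echo '[0, 0, 0.04, 0, 0, 0, 0, 0, 0.04, 0, 0, 0, 0, 0, 0, 0, 0, 0]' | python3 -m pendant|grep -E "pos|for"
```

```text
ee_pos: [559.7, 40.4, 88.2]
force: [0.5, 0.1, -2.3]
gripper_force: 50.0
ee_pos: [559.6, 40.4, 84.3]
force: [0.7, -0.7, -1.5]
gripper_force: 50.0
ee_pos: [559.5, 40.5, 80.1]
force: [0.3, -0.0, -1.6]
gripper_force: 50.0
```

Converted, 3 mm is 0.06, 2 mm is 0.04.

```bash
echo '[0, 0, 0.04, 0, 0, 0, 0, 0, 0.06, 0, 0, 0, 0, 0, 0.06, 0, 0, 0, 0, 0, 0, 0, 0, 0]' | python3 -m pendant|grep -E "pos|for"; echo '[0, 0, 0.08, 0, 0, 0, 0, 0, 0.08, 0, 0, 0, 0, 0, 0.08, 0, 0, 0, 0, 0, 0, 0, 0, 0]' | python3 -m pendant|grep -E "pos|for"; echo '[0, 0, 0.08, 0, 0, 0, 0, 0, 0.08, 0, 0, 0, 0, 0, 0.04, 0, 0, 0, 0, 0, 0, 0, 0, 0]' | python3 -m pendant|grep -E "pos|for"
```

```text
ee_pos: [559.3, 40.4, 71.8]
force: [0.2, 0.1, -0.8]
gripper_force: 50.0
ee_pos: [559.2, 40.4, 59.7]
force: [0.2, 0.5, -2.0]
gripper_force: 50.0
ee_pos: [559.4, 40.5, 50.0]
force: [0.1, -0.0, -1.2]
gripper_force: 50.0
```

It's on the spindle with no side force. Next, press against the collar.

Converted, 2 mm is 0.04, 1 mm is 0.02.

```bash
echo '[0, 0, 0.04, 0, 0, 0, 0, 0, 0.04, 0, 0, 0, 0, 0, 0.02, 0, 0, 0, 0, 0, 0, 0, 0, 0]' | python3 -m pendant - 60|grep -E "pos|for"; echo '[0, 0, 0.04, 0, 0, 0, 0, 0, 0.04, 0, 0, 0, 0, 0, 0.04, 0, 0, 0, 0, 0, 0, 0, 0, 0]' | python3 -m pendant|grep -E "pos|for"; echo '[0, 0, 0.02, 0, 0, 0, 0, 0, 0.02, 0, 0, 0, 0, 0, 0, 0, 0, 0, 0, 0, 0, 0, 0, 0]' | python3 -m pendant|grep -E "pos|for"
```

```text
ee_pos: [560.0, 40.5, 45.9]
force: [-0.3, -1.0, 3.4]
gripper_force: 60.0
ee_pos: [560.0, 40.5, 39.5]
force: [-0.6, -0.4, 6.4]
gripper_force: 60.0
ee_pos: [560.0, 40.5, 37.8]
force: [-0.7, -0.2, 7.6]
gripper_force: 60.0
```

Converted, 1 mm is 0.02.

```bash
echo '[0, 0, 0.02, 0, 0, 0, 0, 0, 0, 0, 0, 0, 0, 0, 0, 0, 0, 0]' | python3 -m pendant|grep -E "pos|for"; echo '[0, 0, 0.01, 0, 0, 0, 0, 0, 0.006, 0, 0, 0, 0, 0, 0, 0, 0, 0]' | python3 -m pendant|grep -E "pos|for"; echo '[0, 0, 0.006, 0, 0, 0, 0, 0, 0, 0, 0, 0]' | python3 -m pendant|grep -E "pos|for"
```

```text
ee_pos: [560.1, 40.5, 36.9]
force: [-1.2, -0.0, 7.2]
gripper_force: 60.0
ee_pos: [560.1, 40.5, 36.4]
force: [-2.5, 0.4, 9.2]
gripper_force: 60.0
ee_pos: [560.1, 40.5, 36.4]
force: [-2.8, 0.1, 11.4]
gripper_force: 60.0
```

Converted, 0.5 mm is 0.01.

```bash
echo '[0, 0, 0.01, 0, 0, 0, 0, 0, 0, 0, 0, 0, 0, 0, 0, 0, 0, 0]' | python3 -m pendant|grep -E "pos|rot|for"; echo '[0, 0, 0.01, 0, 0, 0, 0, 0, 0, 0, 0, 0, 0, 0, 0, 0, 0, 0]' | python3 -m pendant|grep -E "pos|rot|for"
```

```text
ee_pos: [560.1, 40.5, 36.4]
ee_rot: [180.0, 0.1, 160.5]
force: [-3.0, 0.3, 13.9]
gripper_force: 60.0
ee_pos: [560.1, 40.5, 36.4]
ee_rot: [180.0, 0.1, 160.5]
force: [-4.5, 0.4, 17.5]
gripper_force: 60.0
```

Converted, 0.6 mm is 0.012.

```bash
echo '[0, 0, 0.012, 0, 0, 0, 0, 0, 0.012, 0, 0, 0, 0, 0, 0, 0, 0, 0, 0, 0, 0, 0, 0, 0]' | python3 -m pendant|grep -E "pos|rot|for"; echo '[0, 0, 0, 0, 0, 0, 0, 0, 0, 0, 0, 0, 0, 0, 0, 0, 0, 0, 0, 0, 0, 0, 0, 0, 0, 0, 0, 0, 0, 0, 0, 0, 0, 0, 0, 0]' | python3 -m pendant; python3 -c "
from h import *
s=grab_frame('side');t=grab_frame('top')
cv2.imwrite('pics/c6.png',np.hstack([cv2.resize(t[140:260,180:300],(400,400),interpolation=2),cv2.resize(s[155:235,265:345],(400,400),interpolation=2)]))"
```

```text
ee_pos: [560.1, 40.5, 36.3]
ee_rot: [180.0, 0.1, 160.5]
force: [-6.6, -0.1, 25.0]
gripper_force: 60.0
time_s: 22.7
ee_pos: [560.1, 40.5, 36.3]
ee_rot: [180.0, 0.1, 160.5]
force: [-7.1, -0.2, 25.1]
gripper_width: 53.2
gripper_force: 60.0
```

View pics/c6.png

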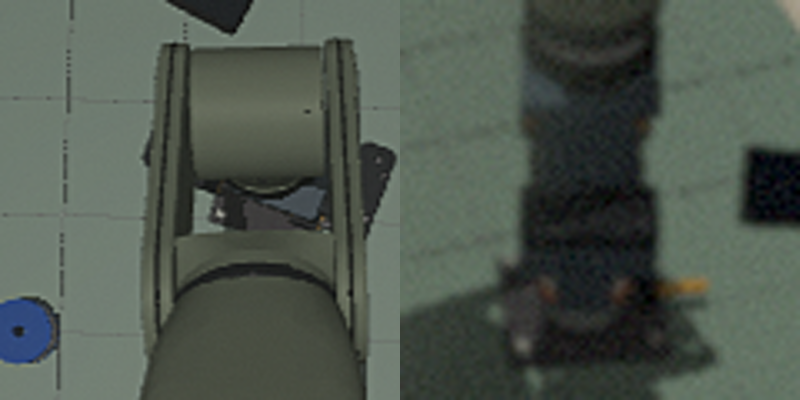

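The orange reel is down on the feeder, with its underside at about 30 mm, which is seat height. The push is steady at 25 N and nothing else has moved.

```bash
python3 -c "
from workcell import *
print(job_done())"
```

```text
the job is handed in; nothing more can be done
None
```

The job is handed in at about 23 s: the empty white reel stands in the black tray, and the orange reel is down at seat-ring height, held there by the gripper with a steady push of about 25 N; this is from my own readings, as no verdict was returned.

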